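# Prop the mixer's lid and take out its bearing ball

### The job

The swing arm of the bench mixer is off and its steel bearing ball has to come out for inspection. Raise the mixer's hinged lid fully, swing up the prop rod that lies inside on the right so that its bent tip sits in the holding cup under the lid, and let the lid come to rest on it. Then push the ball along the curved race into the open pocket at its left end, lift it out there, lower it into the white porcelain dish without dropping it, and let go, leaving the lid propped and the other things on the bench where they stand.

Things in the scene. Friction and masses are not known exactly. Their poses are not given: they have to be found in the camera images.
- mixer: White bench mixer 275 x 332 x 95 mm (x, y, z), fixed to the bench, front panel with a knob facing the robot. Origin: on its underside, midway across, 130 mm behind its front; x away from the front, y left, z up. Rim at z 90 mm, inner deck at 60. Inside, along the right wall, a 66 mm wide trough (floor z 38) for the prop rod.
- lid_hinge (a point): Middle of the lid's hinge axis (along the mixer's y), at (115, 0, 90.5) mm in the mixer's frame, at the rear of the opening.
- lid_handle (a point): Middle of the lid's steel bar handle: bar 10 mm thick, 94 mm clear length along the mixer's y, its axis 34 mm above the lid's face and 225 mm in front of the hinge. It moves with the lid; shut, it is at (-110, 0, 129.5) mm in the mixer's frame.
- lid (a joint): Lid angle, rad: 0 shut, grows as the front edge rises (handle goes up and back), stop at 1.50. Sheet 246 x 341 mm, 0.45 kg, with a soft-close damper of 4.5 N m s/rad: let go at its stop it sinks to 1.36 in about 10 s, to 1.31 in 12 s (the rod no longer passes below that) and shuts in 28 s. Propped it rests at 1.27.
- holding_hole (a point): Centre of the mouth of the black funnel-shaped holding cup under the lid's sheet, 95 mm from the hinge and 127 mm right of the mixer's middle, in the rod's plane. Mouth 29 mm wide, bottom 17 mm wide, 12 mm deep; point z is square to the lid and points into the cup.
- prop_rod (a joint): Angle of the prop rod, rad: 0 lying in its trough pointing at the robot, grows as it swings up and over towards the lid, stop at 2.3. Its pivot is stiff: it stays where it is left. The lid sinks onto its tip inside the cup if it stands at 1.88 to 2.0, soonest at 1.92; seated it reads 1.92.
- rod_pivot (a point): Pivot of the prop rod (axis along the mixer's y), at (20, -127, 68.5) mm in the mixer's frame.
- rod_grip (a point): Centre of the rod's black swivel grip, a roller 19 mm in diameter and 17 mm long (along the mixer's y) on a cross pin 100 mm from the pivot. Pinch it by its flat ends, the fingers closing along the mixer's y: it turns freely on the rod, so the rod swings while the fingers keep their attitude. The shaft, 9 mm thick, runs from the pivot through here; 24 mm free on each side when parked.
- rod_tip (a point): Centre of the round end (9 mm thick) of the rod's bent tip. The shaft is 117 mm long, then a 20 mm tip is bent 53 degrees towards the swing (up when parked). Near the open lid a gripper has room only with its body leaning towards the robot, about 35 degrees.
- ball_center (a point): Centre of the steel bearing ball, 34 mm across, about 0.16 kg. It rolls in a curved race under two lips with a 29 mm slot between them, so that it cannot be lifted out there; fingers up to 22 mm wide fit down the slot before and behind it.
- ball: The ball as a body. Its frame turns as the ball rolls and its origin is not in the ball: use ball_center.
- pocket_seat (a point): Seat for the ball in the open pocket at the left end of the race: a 17 mm round hole in the race floor (z 30 mm), in the mixer's frame (-63, 82) mm. The ball drops 2.5 mm into it and stays. The lips end 41 mm right of it; pocket 100 mm (x) by 85 mm (y), clear 42 mm or more on each side of the seat.
- spindle (a point): Centre of the race's arc, at race floor height (z 30 mm), (50, 0) mm in the mixer's frame. The ball's centre runs at radius 140 mm round it, in front of it, from 32 degrees to the right (-y) to the seat 36 degrees to the left (+y). The lips' top is the deck, 30 mm above the floor.
- dish: Round white porcelain dish, 120 mm across the rim, 34 mm high, wall 4 mm, loose, on the bench to the right of the mixer, nearer to it or farther off than the beaker. Origin: centre of its underside.
- dish_in (a point): Centre of the dish's inner floor, 5 mm above the bench; floor flat for about 45 mm, inner width 80 mm at 12 mm above the bench.
- glass_beaker: Small glass beaker 51 mm across, 67 mm high, loose bystander to the right of the mixer. Origin under its centre.
- timer: Bench timer 68 x 62 x 20 mm lying on the bench to the right, loose bystander. Origin under its centre.
- media_bottle: Small clear bottle with a screw cap, 56 mm across, 104 mm high, loose bystander left of the mixer. Origin under its centre.

How it is judged:
On the way, in this order (a step that is already met when the one before it is completed fails the run):
1. the lid has been raised well above its propped height (value of joint lid above 1.36 rad), for 0.1 s.
2. the prop rod's bent tip sits in the holding cup and the lid rests on it by itself, untouched (value of joint lid between 1.22 and 1.33 rad and velocity of joint lid above -0.015 rad/s and distance between rod_tip and holding_hole below 0.013 m and z of rod_tip in the frame of holding_hole above 0.003 m and contact force between each of the arm, the fingers and mixer below 0.5 N), for 0.3 s.
3. the ball has been pushed along the race, under the lips, into the open pocket at its left end (y of ball_center in the frame of mixer above 0.064 m and z of ball_center in the frame of mixer between 0.035 and 0.056 m and horizontal distance between ball_center and pocket_seat below 0.03 m), for 0.1 s.
4. the ball is lowered into the dish while still in the fingers (horizontal distance between ball_center and dish_in below 0.025 m and z of ball_center in the frame of dish_in below 0.027 m and contact force between the fingers and ball above 0.3 N), for 0.04 s.
At the end, for the whole second after the job is handed in: The lid rests on the prop rod, the rod's tip inside the holding cup (lid at 1.22 to 1.33 rad, still); the ball lies at rest on the floor of the dish within 30 mm of its centre; the dish stands flat on the bench (value of joint lid between 1.22 and 1.33 rad and velocity of joint lid above -0.015 rad/s and distance between rod_tip and holding_hole below 0.013 m and z of rod_tip in the frame of holding_hole above 0.003 m and horizontal distance between ball_center and dish_in below 0.03 m and z of ball_center in the frame of dish_in below 0.026 m and linear speed of ball below 0.03 m/s and angle between dish's own z axis and vertical below 0.1 rad and height (world z) of dish_in below 0.012 m); the robot touches nothing.
It fails at once if the beaker, the timer or the bottle is moved more than 30 mm or tipped (distance of any of glass_beaker, timer, media_bottle from where it was at the start of the episode above 0.03 m or angle between any of glass_beaker, timer, media_bottle's own z axis and vertical above 0.5 rad).
It fails at once if the dish is pushed more than 40 mm from its place (distance of dish from where it was at the start of the episode above 0.04 m).
It also fails if it takes over 72 s, if anything falls off the work surface, if the arm or the gripper's body presses on something with over 40 N, if the wrist force passes 120 N, or if a joint passes its speed limit or range.

### The arm

A 6-joint arm with a two-finger parallel gripper is mounted at the origin on a cart in front of the work surface, level with it; the furniture and walls round the work are solid. World frame = base frame: x ahead of the robot, y to its left, z up, the work surface at z = 0. Lengths are in m, angles in rad, forces in N, time in s.
With the tool pointing down it reaches from about 0.3 to 1 m from the base axis. Payload 5.1 kg.
Tool frame: the origin (TCP) lies at the very end of the fingers, on their centre line; the grasp point (between the pads) lies 19 mm behind it; z points along the fingers, y is the line along which they close (so a half turn about z gives the same grasp; the last joint's range is limited). The gripper opens to 95 mm and grips with 3 to 60 N. Pads are 20 mm wide; open, the fingers measure 119 mm over their backs; the gripper's body (75 mm by 180 mm) begins 59 mm behind the grasp point.
Start: joints at [-1.394, 0.124, 1.65, -0, 1.367, -0.083], TCP at [0.167, -0.628, 0.175] pointing down, gripper open.
Joint ranges: [-2.61, 2.61], [-1.02, 2.33], [0.03, 2.71], [-1.35, 4.49], [0.32, 2.68], [-2.91, 2.91]. Speed limits (rad/s): [2.57, 2.57, 3.14, 3.14, 3.14, 3.14].

### API

Orientations are given as a unit quaternion [w, x, y, z].
In Python, from bench import arm gives the robot as it stands. Calls block until the motion is done:
- arm.move_to(position, orientation): joint-space move of the TCP to a pose.
- arm.move_l(position, v=0.15, ori=None, f_stop=None): straight line of the TCP; ori=None keeps the orientation; v is the mean speed in m/s. With f_stop (N) it stops when the force on the tool has changed by that much, and returns True; else False.
- arm.movej(angles): joint-space move.
- arm.set_gripper(opening, effort=None): finger opening in m; effort is the grip in N (None keeps the last); returns when the fingers have stopped.
- arm.hold(seconds).
- arm.solve_ik(position, orientation): joint angles nearest the present ones, or None.
- arm.state(): the state.
- arm.get_image(name): name is "side" or "top" or "wrist"; returns the picture (384x512x3 uint8, red, green, blue); there is no depth.
- arm.calibration(name): a dict with "vfov" (degrees; the focal length in pixels is half the picture's height over the tangent of half this angle, whatever the lens; pixels are square), "cx", "cy" (the principal point, pixels), "k1" (the pictures are not rectified: a ray, as slopes to the right and down, at radius r is drawn at 1 + k1 r^2 times it, then the intrinsics apply), "world_from_camera" (4x4, takes a point from camera to world coordinates). Camera axes: x right, y down, z forward; pixel columns grow to the right and rows downward; lengths in m; the calibration is good to about 2 mm. A picture is of the moment at which its call begins: read the wrist's pose just before it. calibration takes no time and is no camera call; for the wrist camera it gives the pose at the moment of the call.
A pose or a line that the arm cannot do raises arm.MotionError and nothing moves.
- arm.finish_job(): hands the job in; it is judged then, once.
The state is a dict: "time": time; "joints": joint angles; "qd": joint speeds; "effort": joint torques, N m; "tool_pos": TCP position; "tcp_rot": TCP orientation; "ft_force": force on the tool from outside, world axes, zero at the start; "moment": the same for the moment, N m; "grip_width": finger opening in m; "grasp_force": force on a finger pad.
Only numpy, scipy, OpenCV 4.12 (cv2) and the standard library are available. Lean on these libraries where they do the work, as an engineer would, in place of code of your own. Each camera call takes 0.05 s, during which the arm holds its last target. There are 200 camera calls.

## Working session

There is one attempt and no reset: what is moved stays moved. The work goes in short steps, each a Python script; the robot and the scene stay as the last script left them, time stands still between calls to the robot, and variables do not carry over. Pictures are saved under pics/ and viewed, at most 10 in all, crops included, and the job is handed in when it is done.

```bash
ls; mkdir -p pics; python3 - <<'E'
from bench import arm
import cv2,numpy as np
for n in("top","side"):
    im=arm.get_image(n); cv2.imwrite(f"pics/{n}0.png",im[:,:,::-1])
    c=arm.calibration(n); print(n,c)
print(arm.state()["time"])
E
```

```text
pics
top {'vfov': 43.32273037089132, 'cx': 267.7727735566811, 'cy': 194.05729880897525, 'k1': 0.01602003958797496, 'world_from_camera': array([[ 0.00707188, -0.98833453,  0.1521343 ,  0.31809546],
       [-0.99990942, -0.00873137, -0.01024278,  0.06066067],
       [ 0.01145164, -0.15204809, -0.98830675,  1.56154008],
       [ 0.        ,  0.        ,  0.        ,  1.        ]])}
side {'vfov': 49.1301294020711, 'cx': 257.6038246543254, 'cy': 190.31285276771044, 'k1': 0.04102033182580878, 'world_from_camera': array([[-0.14199926, -0.49012538,  0.86000775, -0.7660132 ],
       [-0.98984852,  0.06503426, -0.12637423,  0.24099084],
       [ 0.00600925, -0.86922244, -0.4943847 ,  0.85758687],
       [ 0.        ,  0.        ,  0.        ,  1.        ]])}
0.1
```

View pics/top0.png

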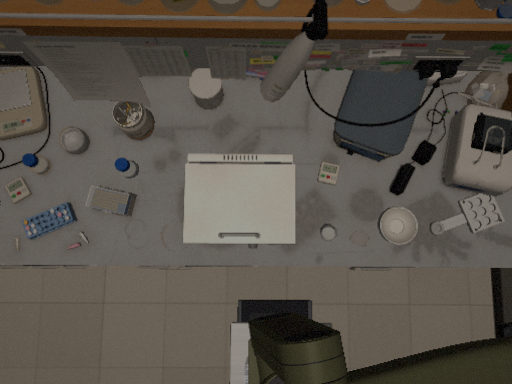

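View pics/side0.png

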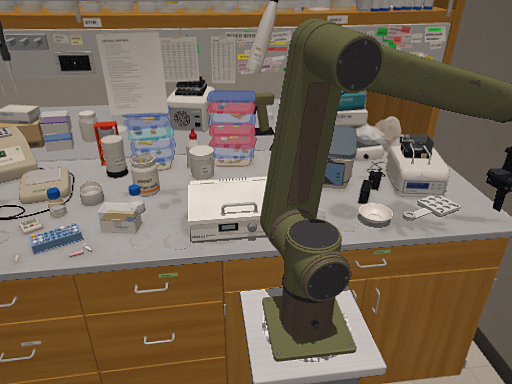

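The top view shows the mixer lid at about (184–296, 155–243) with its handle at (239,236). The dish is at (398,226), the beaker at (328,232), the timer at (329,173) and the bottle at (125,168). The side view agrees, with the arm hiding the mixer's right half.

```bash
cat > h.py <<'E'
from bench import arm
import numpy as np, cv2
from scipy.spatial.transform import Rotation as R
def K(c):
    f=192/np.tan(np.radians(c["vfov"]/2)); return np.array([[f,0,c["cx"]],[0,f,c["cy"]],[0,0,1]])
def rays(c,px):
    p=cv2.undistortPoints(np.array(px,float).reshape(-1,1,2),K(c),np.array([c["k1"],0,0,0])).reshape(-1,2)
    T=c["world_from_camera"]; return T[:3,3],np.c_[p,np.ones(len(p))]@T[:3,:3].T
def cast(c,px,z):
    o,d=rays(c,px); return o+d*((z-o[2])/d[:,2])[:,None]
def proj(c,P):
    T=np.linalg.inv(c["world_from_camera"]); q=np.atleast_2d(P)@T[:3,:3].T+T[:3,3]
    s=q[:,:2]/q[:,2:]; s=s*(1+c["k1"]*(s**2).sum(1))[:,None]; k=K(c); return s*k[0,0]+k[:2,2]
def quat(z,y):   # tool z (approach) and y (closing) directions
    z=np.array(z,float); z/=np.linalg.norm(z); y=np.array(y,float); y-=z*(y@z); y/=np.linalg.norm(y)
    q=R.from_matrix(np.c_[np.cross(y,z),y,z]).as_quat(); return np.r_[q[3],q[:3]]
E
python3 - <<'E'
from h import *
im=cv2.imread("pics/top0.png"); g=cv2.cvtColor(im,6); c=arm.calibration("top")
print(g[200,170:200],g[225:262,215],g[145:165,215],g[226,370:425:3])
m=np.zeros((386,514),np.uint8)
cv2.floodFill(g.copy(),m,(215,200),255,12,12,4|cv2.FLOODFILL_MASK_ONLY|cv2.FLOODFILL_FIXED_RANGE|(255<<8))
m=m[1:-1,1:-1]; ct=max(cv2.findContours(m,0,1)[0],key=cv2.contourArea); print(cv2.boundingRect(ct))
W=cast(c,ct.reshape(-1,2),0.0955)[:,:2].astype(np.float32); print("lid",cv2.minAreaRect(W))
def fit(rows,cols,axis,z):  # mean edge by gradient
    pts=[]
    for a in (cols if axis==0 else rows):
        line=g[rows[0]:rows[-1]+1,a] if axis==0 else g[a,cols[0]:cols[-1]+1]
        d=np.abs(np.diff(line.astype(float))); k=d.argmax(); w=d[max(k-1,0):k+2]; s=(w*np.arange(max(k-1,0),max(k-1,0)+len(w))).sum()/w.sum()+.5
        pts.append((a,rows[0]+s) if axis==0 else (cols[0]+s,a))
    P=cast(c,pts,z); k=1 if axis==0 else 0
    q=np.polyfit(P[:,k],P[:,1-k],1); return q,P[:,k].mean(),P.mean(0)
r=lambda a,b:np.arange(a,b)
for n,a in dict(front=(r(236,252),r(190,215),0),front2=(r(236,252),r(262,290),0),left=(r(175,235),r(175,198),1),right=(r(175,235),r(284,308),1)).items(): print(n,fit(*a,.0955))
# dish
_,t=cv2.threshold(g,0,255,cv2.THRESH_OTSU)
for (x,y,w,z) in((398,226,26,.034),(328,232,13,.067),(329,173,16,.02),(125,168,18,.1)):
    s=g[y-w:y+w,x-w:x+w]; th,b=cv2.threshold(s,0,255,cv2.THRESH_OTSU)
    ct=max(cv2.findContours(b,0,1)[0],key=cv2.contourArea).reshape(-1,2)+[x-w,y-w]
    P=cast(c,ct,z)[:,:2].astype(np.float32); print(th,cv2.minEnclosingCircle(P),P.min(0),P.max(0))
E
```

```text
[104  99 101 101 102  94  97  95  91  88  85  88  84  87 143 153 156 155
 153 152 155 153 153 153 156 155 154 155 154 156] [155 154 155 154 153 153 155 156 156 155 153 155 154 152 153 155 154 152
 122  86  87  87  89  96  94  99  98 100 101 101  98 100  99 100 100 100
  99] [ 95  98  98  98  97 100  95 101 109 133 150 149 151 151 150 150 115  44
  90 129] [ 97  98 102  49 110 124 124 141 143 143 145 122 130 120 113 100  83  82
  84]
(183, 164, 112, 79)
lid ((0.515963077545166, 0.13300231099128723), (0.24045231938362122, 0.33690208196640015), 0.13673508167266846)
front (array([0.02287771, 0.3879898 ]), np.float64(0.242766439329117), array([0.39354374, 0.24276644, 0.0955    ]))
front2 (array([-0.00857083,  0.39357633]), np.float64(0.02105128107992124), array([0.3933959 , 0.02105128, 0.0955    ]))
left (array([0.00099187, 0.30136761]), np.float64(0.5095653786730463), array([0.50956538, 0.30187303, 0.0955    ]))
right (array([ 0.00053078, -0.03776126]), np.float64(0.5124645495409964), array([ 0.51246455, -0.03748926,  0.0955    ]))
106.0 ((0.45726513862609863, -0.3709266185760498), 0.060266587883234024) [ 0.39753062 -0.4296668 ] [ 0.51527065 -0.31154692]
92.0 ((0.4327227473258972, -0.1406586468219757), 0.0553818978369236) [ 0.39372864 -0.1798447 ] [ 0.47171688 -0.1014726 ]
108.0 ((0.6273670196533203, -0.1523916870355606), 0.03968300670385361) [ 0.59349936 -0.18359771] [ 0.6628525 -0.1211957]
71.0 ((0.6219346523284912, 0.48621052503585815), 0.07822105288505554) [0.5666991  0.43000284] [0.67734945 0.5424182 ]
```

```bash
cat >> h.py <<'E'
M=np.array([0.5245,0.132,0.])          # mixer origin in world, yaw 0
def best(p,z,y):
    "pose quaternion, half-turn choice with the smaller joint travel"
    q0=np.array(arm.state()["joints"]); o=[]
    for s in(1,-1):
        q=quat(z,np.array(y,float)*s); j=arm.solve_ik(p,q)
        if j is not None: o.append((abs(np.array(j)-q0).max(),s,q))
    return min(o,key=lambda t:t[0])[2]
def handle(t): return M+[.115-.225*np.cos(t)+.039*np.sin(t),0,.0905+.225*np.sin(t)+.039*np.cos(t)]
def snap(n,f):
    c=arm.calibration(n); im=arm.get_image(n); cv2.imwrite(f"pics/{f}.png",im[:,:,::-1]); np.save(f"pics/{f}.npy",c,allow_pickle=True)
def load(f): return cv2.imread(f"pics/{f}.png"),np.load(f"pics/{f}.npy",allow_pickle=True).item()
def st(m=""):
    s=arm.state(); print(m,round(s["time"],2),np.round(s["tool_pos"],4),np.round(s["ft_force"],1),round(s["grip_width"],4),round(s["grasp_force"],1))
E
python3 - <<'E'
from h import *
dn=[0,0,-1]; off=np.array([0,0,-.017])
p=handle(0)+off+[0,0,.09]
q=best(p,dn,[1,0,0])
for t in np.linspace(0,1.47,6): print(np.round(arm.solve_ik(handle(t)+off,q),2))
arm.move_to(p,q); st("above")
arm.set_gripper(.05,60)
print(arm.move_l(handle(0)+off,v=.15,f_stop=15)); st("down")
arm.set_gripper(0.0,60); st("grip")
E
```

```text
[ 0.18 -0.33  2.18 -0.    1.3   0.18]
[ 0.18 -0.33  2.07 -0.    1.4   0.18]
[ 0.16 -0.26  1.92 -0.    1.48  0.16]
[ 0.15 -0.16  1.77 -0.    1.53  0.15]
[ 0.13 -0.03  1.6  -0.    1.56  0.13]
[ 0.12  0.12  1.45 -0.    1.58  0.12]
above 2.92 [0.4148 0.1315 0.2025] [-0.2 -0.2 -0.1] 0.0953 0.0
False
down 4.58 [0.4151 0.1321 0.1133] [-0.4 -0.8 -0.5] 0.0498 0.0
grip 5.53 [0.4145 0.132  0.1124] [-0.1 -0.  -0.9] 0.0002 0.0
```

The gripper closed without catching the bar, so I'll look before going on.

```bash
python3 - <<'E'
from h import *
s=arm.state(); print(s["tcp_rot"],s["joints"])
c=arm.calibration("top"); print(proj(c,handle(0)),cast(c,[(239,236)],.1295))
snap("side","s1"); snap("wrist","w1")
a=cv2.imread("pics/s1.png")[130:290,150:330]; b=cv2.imread("pics/w1.png")
a=cv2.resize(a,(432,384)); cv2.imwrite("pics/c1.png",cv2.resize(np.hstack([a,b]),(800,325)))
E
```

```text
[-2.77598485e-05  7.07105886e-01  7.07107674e-01 -4.64783770e-05] [ 1.84795404e-01 -3.30873075e-01  2.17607137e+00 -6.99159225e-06
  1.29650242e+00  1.84794769e-01]
[[238.32367814 235.27442601]] [[0.41237461 0.12996748 0.1295    ]]
```

View pics/c1.png

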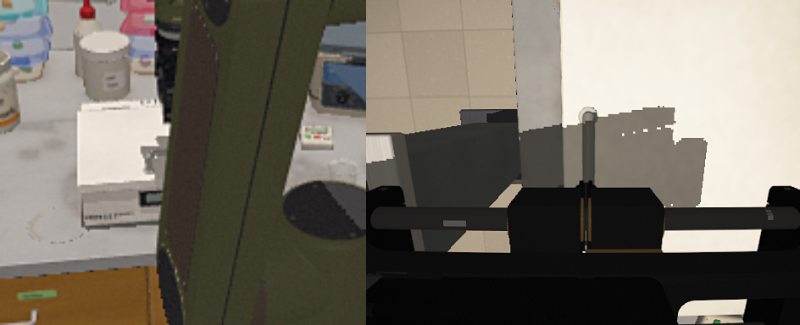

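The wrist view shows the bar at (588,113)–(588,185), running straight in line between the pads. I'll check the geometry and the grip reading.

```bash
python3 - <<'E'
from h import *
arm.hold(.1); st()
im,c=load("w1"); T=c["world_from_camera"]; print(np.round(T,3))
for P in ([.4145,.132,.1124],[.4145,.132,.1295],[.4145,.085,.1295],[.4145,.179,.1295],[.4145,.085,.0955],[.3945,.085,.0955]): print(P,proj(c,P).round())
g=cv2.cvtColor(im,6); print(g[150,150:190], g[180,150:190])
E
```

```text
5.72 [0.4145 0.132  0.1125] [ 0.6 -0.3 -0.6] 0.0006 0.0
[[ 1.    -0.    -0.     0.415]
 [-0.    -0.973 -0.232  0.198]
 [-0.     0.232 -0.973  0.322]
 [ 0.     0.     0.     1.   ]]
[0.4145, 0.132, 0.1124] [[259. 214.]]
[0.4145, 0.132, 0.1295] [[259. 221.]]
[0.4145, 0.085, 0.1295] [[259. 281.]]
[0.4145, 0.179, 0.1295] [[259. 154.]]
[0.4145, 0.085, 0.0955] [[259. 260.]]
[0.3945, 0.085, 0.0955] [[235. 260.]]
[ 47  48  48  49  48  48  48  48  47  48  48  47  49  47  47  48  48  47
  46  46  47  48  47  47  46  46  46  46  40  92 164 160 163 162 162 163
 162 163 164 164] [46 46 46 45 46 46 45 45 45 44 45 45 44 45 45 45 45 45 46 45 46 46 45 47
 46 47 46 46 46 45 45 55 67 66 67 69 70 69 70 69]
```

```bash
python3 - <<'E'
from h import *
arm.set_gripper(.06,60)
q=arm.state()["tcp_rot"]
arm.move_l(handle(0)+[0,-.03,.13],v=.2); st()
snap("wrist","w2")
a=cv2.imread("pics/w1.png")[110:240,190:330]; b=cv2.imread("pics/w2.png")
cv2.imwrite("pics/c2.png",cv2.resize(np.hstack([cv2.resize(a,(414,384)),b]),(800,332)))
c=load("w2")[1]
for P in ([.4145,.132,.1295],[.4145,.085,.1295],[.4145,.179,.1295],[.3935,.3025,.0955],[.3935,-.0385,.0955]): print(P,proj(c,P).round())
E
```

```text
7.72 [0.4138 0.102  0.2579] [ 0.8 -0.  -0.3] 0.0598 0.0
[0.4145, 0.132, 0.1295] [[260. 156.]]
[0.4145, 0.085, 0.1295] [[260. 195.]]
[0.4145, 0.179, 0.1295] [[260. 115.]]
[0.3935, 0.3025, 0.0955] [[242.   7.]]
[0.3935, -0.0385, 0.0955] [[245. 274.]]
```

View pics/c2.png

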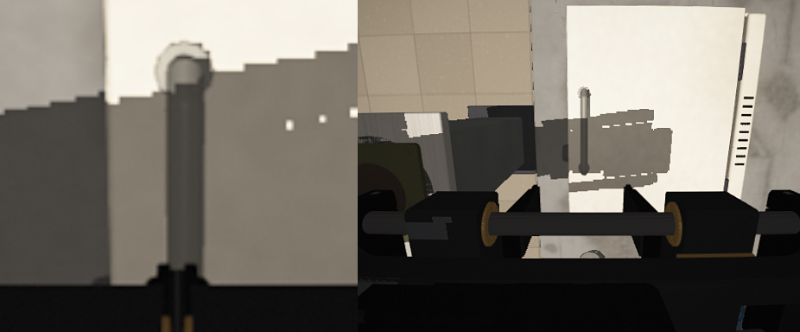

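The handle sits at wrist pixels (260,106)–(260,197), within 4 mm of my prediction. The first close-up shows a finger on each side of the bar. I'll regrip a little deeper, and test by lifting a little with the force watched.

```bash
python3 - <<'E'
from h import *
H=handle(0)+[0,.003,0]
print(arm.move_l(H+[0,0,-.022],v=.2,f_stop=15)); st("down")
arm.set_gripper(.02,30); st("20mm")
arm.set_gripper(.0,30); st("grip"); 
print(arm.move_l(handle(.1)+[0,.003,-.022],v=.05,f_stop=30)); st("lift")
snap("wrist","w3"); 
a=cv2.imread("pics/w3.png")[110:300,160:360]; cv2.imwrite("pics/c3.png",cv2.resize(a,(600,570)))
E
```

```text
False
down 8.69 [0.4151 0.1351 0.1084] [-0.2 -0.4 -1.2] 0.06 0.0
20mm 9.54 [0.4144 0.135  0.1074] [ 0.9  0.2 -0.2] 0.0202 0.0
grip 10.12 [0.4145 0.135  0.1075] [ 0.4  0.9 -0.7] 0.0005 0.0
False
lift 10.72 [0.4196 0.135  0.13  ] [-0.6  0.1 -0.3] 0.0004 0.0
```

View pics/c3.png

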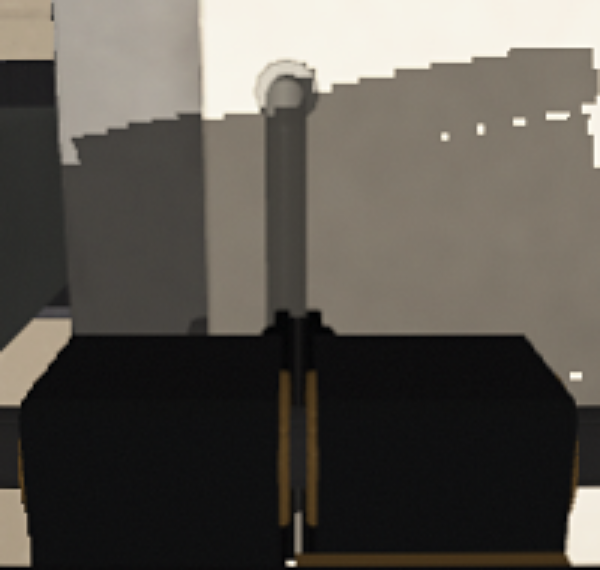

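The bar did not come up with the fingers: it is still in view below them, with its far end at image (255,139). The fingertips must be above it, so I'll triangulate its real height.

```bash
python3 - <<'E'
from h import *
def tri(obs):
    A=np.zeros((3,3));b=np.zeros(3);L=[]
    for f,p in obs:
        c=load(f)[1] if f!="top" else arm.calibration("top"); o,d=rays(c,[p]); d=d[0]/np.linalg.norm(d[0]); P=np.eye(3)-np.outer(d,d); A+=P;b+=P@o; L.append((o,P))
    x=np.linalg.solve(A,b); return x,[np.linalg.norm(P@(x-o))*1e3 for o,P in L]
E1=[("w1",(262.3,136)),("w2",(260,106)),("w3",(255,139))]
print(tri(E1)); print(tri(E1[1:])); print(tri(E1[1:2]+[("top",(220,236))]))
# lid edges from w2: front edge col, w3 front edge
for f in("w1","w3"):
    im,c=load(f); g=cv2.cvtColor(im,6); print(f,[(r,150+int(np.abs(np.diff(g[r,200:250].astype(float))).argmax())+51) for r in(125,150,190)], [proj(c,[.3935,.18,z]).round(1) for z in(.0955,.07)])
im,c=load("w2"); g=cv2.cvtColor(im,6); print([(r,[int(i)+150 for i in np.where(np.abs(np.diff(g[r,150:512].astype(float)))>50)[0]]) for r in(60,80,100)])
im=cv2.imread("pics/top0.png"); g=cv2.cvtColor(im,6)
print(g[228:242,212:266:2])
E
```

```text
(array([0.41617192, 0.18976071, 0.10611942]), [np.float64(0.9069007842936264), np.float64(1.3579135980865003), np.float64(0.45112880811656403)])
(array([0.4157032 , 0.18976228, 0.10364638]), [np.float64(0.8943837092090028), np.float64(0.89438370920897)])
(array([0.41503184, 0.19086812, 0.07951628]), [np.float64(0.4867809793320949), np.float64(0.4867809793320639)])
w1 [(125, 231), (150, 232), (190, 232)] [array([[231.9, 148.2]]), array([[234.6, 145.9]])]
w3 [(125, 227), (150, 211), (190, 249)] [array([[227.7, 150.2]]), array([[230.6, 147.8]])]
[(60, [442, 443, 447, 448]), (80, [201, 202, 241, 242, 440, 445, 446]), (100, [203, 241, 438])]
[[154 155 155 155 155 156 157 156 155 157 156 155 158 154 155 153 156 155
  156 156 155 156 153 154 156 154 154]
 [154 155 156 156 153 155 156 157 155 157 156 157 158 157 157 157 155 158
  155 157 155 154 154 153 155 154 153]
 [154 153 154 154 155 156 155 157 155 156 157 157 155 152 156 158 155 157
  152 156 155 152 153 153 154 153 152]
 [155 156 155 156 154 157 158 157 157 156 157 154 155 155 157 156 157 156
  156 156 155 154 153 153 156 153 154]
 [1
[... 427 characters left out ...]
  84  78 128 156 155]
 [156 155 156 128  91 102 122 132 132 129 127 129 128 130 129 128 128 126
  129 127 128 127  95  77 141 156 155]
 [154 155 157 147 115 108 148 155 153 157 158 155 155 159 157 156 156 157
  157 155 157 157 113 108 147 154 153]
 [154 153 155 156 139 130 156 153 157 157 157 156 157 155 156 156 157 157
  155 154 158 158 137 136 152 154 152]
 [153 155 155 155 155 157 156 156 156 156 156 157 154 156 156 156 156 156
  158 155 156 157 158 155 154 154 158]
 [154 155 156 155 158 156 155 155 156 157 157 157 156 156 155 157 156 157
  156 154 156 156 157 156 153 154 156]
 [157 156 155 156 158 157 153 155 156 154 158 156 157 155 157 158 157 157
  153 157 157 156 155 155 154 152 154]]
```

```bash
python3 - <<'E'
from h import *
for f,rows in(("w1",(150,175,200)),("w2",(125,140,155)),("w3",(160,175,195))):
    im,c=load(f); g=cv2.cvtColor(im,6).astype(float)
    for r in rows: print(f,r,g[r,244:276].astype(int))
arm.move_l([.4155,.135,.125],v=.1)
print(arm.move_l([.4155,.135,.099],v=.04,f_stop=6)); st("probe")
E
```

```text
w1 150 [123 123 123 123 122 122 123 124 122 124 116  81  63  67  67  68  70  76
  76  72  69  67  67  66  62  68 107 124 122 123 123 123]
w1 175 [124 124 124 123 124 124 123 123 123 123 115  80  63  66  69  69  69  71
  73  70  67  67  68  66  61  78 114 125 124 123 125 125]
w1 200 [123 123 123 123 124 123 123 122 122 123 126  90  63  66  68  70  68  71
  71  70  68  68  67  66  61  75 109 123 121 120 121 120]
w2 125 [245 246 245 245 245 245 245 244 244 244 244 245 249 212 137 149 168 198
 184 154 137 113 115 122 114 234 248 246 245 244 244 244]
w2 140 [121 125 125 125 124 124 125 125 125 126 125 126 128 107  75  64  68  72
  71  67  65  59 106 126 123 122 121 121 120 122 122 122]
w2 155 [121 124 124 123 121 122 122 121 122 123 123 123 126 105  74  63  67  73
  71  67  65  59 103 125 122 121 121 122 123 123 123 122]
w3 160 [123 122 123 126  91  61  66  67  69  71  73  71  68  67  66  66  62  66
 107 124 122 122 123 122 122 122 123 122 122 122 122 122]
w3 175 [122 122 122 125  90  62  66  67  68  70  71  72  68  68  66  67  64  67
 108 125 123 123 123 125 125 125 125 124 124 125 126 125]
w3 195 [123 124 125 125  97  66  66  67  68  69  71  71  69  67  66  66  64  66
 106 124 122 121 120 121 121 120 121 120 121 122 121 120]
False
probe 11.82 [0.4156 0.135  0.0991] [ 0.1  0.8 -0.3] 0.0003 0.0
```

```bash
python3 - <<'E'
from h import *
for f,r,a,b in(("w1",175,254.6,269.7),("w2",140,257.3,265.9),("w3",175,247.9,262.2)):
    c=load(f)[1]
    for z in(.1,.1295,.15):
        A,B=cast(c,[(a+.0,r),(b,r)],z); print(f,round(K(c)[0,0]),z,"x",(A+B)[0].round(4)/2,"w",round(1e3*(B-A)[0],1),"y",A[1].round(3))
c=load("w3")[1]; print("tcp in w3",proj(c,[.4196,.135,.130]), "cx",c["cx"],c["cy"])
# raise, open a little, look from both static cameras
arm.move_l([.4155,.135,.16],v=.15); arm.set_gripper(.095); snap("wrist","w4"); snap("top","t4"); snap("side","s4")
w=cv2.imread("pics/w4.png"); t=cv2.imread("pics/t4.png")[140:280,160:310]
cv2.imwrite("pics/c4.png",cv2.resize(np.hstack([w,cv2.resize(t,(411,384))]),(800,333)))
E
```

```text
w1 289 0.1 x 0.4171 w 11.8 y 0.16
w1 289 0.1295 x 0.4168 w 10.2 y 0.165
w1 289 0.15 x 0.41655 w 9.1 y 0.168
w2 289 0.1 x 0.41685 w 10.8 y 0.149
w2 289 0.1295 x 0.41665 w 9.9 y 0.15
w2 289 0.15 x 0.41655 w 9.3 y 0.152
w3 289 0.1 x 0.4165 w 12.0 y 0.16
w3 289 0.1295 x 0.4169 w 10.5 y 0.165
w3 289 0.15 x 0.41715 w 9.5 y 0.168
tcp in w3 [[258.74040313 213.77474741]] cx 258.899805134713 193.02057675381383
```

View pics/c4.png

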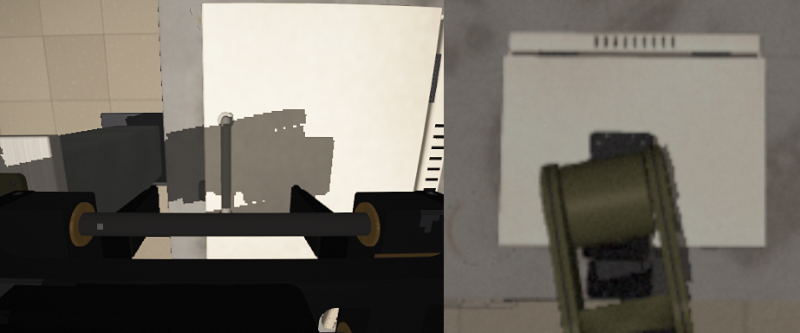

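```bash
python3 - <<'E'
from h import *
for f in("w1","w3"):
    g=cv2.cvtColor(load(f)[0],6)
    for r in(208,212,214,216,218,220,225,235): print(f,r,g[r,240:284])
c=load("w4")[1]; print(cast(c,[(260,136),(260,244)],.1295)); c=load("w2")[1]; print(cast(c,[(260,106),(260,197)],.1295))
s=cv2.imread("pics/s4.png")[150:250,170:290]; cv2.imwrite("pics/c5.png",cv2.resize(s,(720,600),interpolation=cv2.INTER_CUBIC))
print(arm.state()["time"])
E
```

```text
w1 208 [124 124 124 124 123 123 122 122 123 123 123 124 123 125 126  90  63  67
  67  68  69  71  71  69  67  68  66  65  60  92 118 123 123 123 123 124
 122 123 122 123 123 123 122 122]
w1 212 [122 123 121 121 122 122 122 123 123 123 123 126 118 112 114  82  62  68
  67  68  70  73  67  63  62  61  65  65  60  89 117 122 121 121 122 122
 122 122 122 123 124 122 122 122]
w1 214 [122 121 121 122 122 122 122 123 122 122 127  78   8   1   0   0  36  64
  71  70  73  64  31   1   3   2  11  51  62  89 116 121 121 121 121 122
 122 122 122 123 123 122 122 122]
w1 216 [122 122 122 123 122 121 121 122 123 123 128  78   7   5   7   5   7   7
  22  25  13  12   9   5   6   5   1  51  63  91 116 122 121 121 121 122
 123 122 123 122 122 122 122 123]
w1 218 [122 122 122 122 122 123 123 124 109  91  74  35   3   6   6   5   8   9
  19  25  15  11   9   8   5   7   5  25  39  66 110 127 124 123 122 123
 123 123 123 123 123 122 122 121]
w1 220 [127 128 127 127 127 128 120  68   6   1   5   7   6   5   8   6  11  10
  19  24  16  11   7   7   5   5   7   6   4   0   8  76 118 129 129 129
 129 127 128
[... 1165 characters left out ...]
7   1  47  82  90 113 126 123 122 121 123
 122 121 120 121 121 121 120 121]
w3 220 [126 126 125 125 127 126 120  66   6   3   4   6   5   8   7   7   9  10
  19  25  15   9   8   6   8   5   5   3   3   2   9  75 119 127 126 126
 124 126 126 127 126 126 126 126]
w3 225 [14 13 15 12 13 12 13 13 14 13 14 14 13 12  7  8  9 10 18 24 17 10  9  6
 11 11 14 14 13 13 12 13 14 14 13 13 14 15 13 13 14 12 14 13]
w3 235 [13 12 12 13 13 12 12 13 13 14 14 12  9 43 57 56 36 13 18 24 17 16 43 56
 57 34 11 13 13 13 14 13 13 12 13 13 13 12 12 14 12 13 13 12]
[[0.4164814  0.19185018 0.1295    ]
 [0.41654795 0.09709488 0.1295    ]]
[[0.41479314 0.18834118 0.1295    ]
 [0.41486939 0.08263297 0.1295    ]]
14.0667
```

The images show the closed fingertips in front of (above) the bar even with the TCP reported at 0.112, so the real tips sit higher than reported. I'll probe down with closed fingers until they touch, and measure the offset.

```bash
python3 - <<'E'
from h import *
g=cv2.cvtColor(load("w4")[0],6).astype(int)
for r in(214,217,220): d=np.diff(g[r]); print(r,[(int(i),int(d[i])) for i in np.where(abs(d)>25)[0] if 150<i<370])
c=load("w4")[1]; print(proj(c,[[.4155,.135,.16],[.4155,.145,.16],[.4155,.145,.19]]))
arm.set_gripper(0.,20); arm.move_l([.4168,.137,.11],v=.2)
print(arm.move_l([.4168,.137,.06],v=.04,f_stop=4)); st("probe")
E
```

```text
214 [(179, 75), (180, 61), (192, -44), (235, 30), (236, 36), (254, -33), (265, 28), (266, 29), (337, -68), (338, -50), (343, 48), (344, 52)]
217 [(181, 98), (182, 74), (191, -40), (192, -81), (235, 27), (236, 33), (254, -32), (265, 26), (266, 31), (335, -75), (336, -31), (346, 65), (347, 26)]
220 [(181, 98), (182, 73), (191, -44), (192, -88), (193, 29), (236, 36), (254, -31), (265, 27), (266, 28), (334, -26), (335, -68), (351, 29), (352, 47), (353, 27)]
[[258.78937953 213.75248182]
 [258.78580827 201.03073334]
 [258.74965371 212.96155579]]
True
probe 16.57 [0.4172 0.1371 0.095 ] [-1.2 -0.1  5.8] 0.0001 2.9
```

```bash
python3 - <<'E'
from h import *
arm.move_l([.4168,.137,.104],v=.1);arm.move_l([.452,.137,.104],v=.2)
print(arm.move_l([.452,.137,.05],v=.05,f_stop=4)); st("probe")
E
```

```text
True
probe 18.03 [0.4515 0.1369 0.0562] [-0.3  0.2  5.2] 0.0003 2.7
```

Free contact with the lid face came at TCP z = 0.0562 and with the bar's top at 0.095. Both put the real fingertips 39 mm short of the reported TCP. I'll allow for that, then raise the lid and look at the rod.

```bash
cat >> h.py <<'E'
M=np.array([0.5255,0.133,0.]); TO=.039   # real fingertips lie 39 mm before the reported TCP
def lean(d): return np.array([np.sin(np.radians(d)),0,-np.cos(np.radians(d))])
def rodg(a): return M+[.02-.1*np.cos(a),-.127,.0685+.1*np.sin(a)]
def rodpose(a,d,back=0.):
    z=lean(d); return rodg(a)+z*(.017+TO-back), quat(z,[0,1,0])
E
python3 - <<'E'
from h import *
off=np.array([0,.003,-.017-TO])
q=arm.state()["tcp_rot"]
arm.move_l([.452,.137,.121],v=.25); arm.set_gripper(.04,60)
H=handle(0)+off; arm.move_l([H[0],H[1],.121],v=.2)
print(arm.move_l(H,v=.2,f_stop=15)); st("down")
for a,d in((0,15),(1,30),(1.93,35)): print(np.round(arm.solve_ik(*rodpose(a,d)),2))
arm.set_gripper(0.,60); st("grip")
for t in np.linspace(0,1.47,8)[1:]:
    if arm.move_l(handle(t)+off,v=.22,f_stop=60): print("stop",t); break
    st(round(t,2))
E
```

```text
False
down 20.0 [0.4154 0.1359 0.0731] [ 0.9  0.8 -0. ] 0.04 0.0
[-0.13 -0.36  2.39  0.04  0.85 -1.72]
[-0.14 -0.51  2.39  0.1   0.75 -1.76]
[-0.11 -0.3   2.25  0.12  0.59 -1.76]
grip 20.63 [0.4167 0.1361 0.0742] [ 4.  -1.2  0.1] 0.0086 60.0
0.21 21.0 [0.4287 0.136  0.1187] [ 5.4  0.5 -5.4] 0.009 60.0
0.42 21.37 [0.4491 0.1361 0.1601] [-1.3  1.7 -4.3] 0.0084 60.0
0.63 21.73 [0.4793 0.1362 0.1986] [-6.6  0.7  0.9] 0.0086 60.0
0.84 22.1 [0.5174 0.1363 0.2304] [-8.6  0.3  6.4] 0.0086 60.0
1.05 22.47 [0.5621 0.1364 0.2537] [-6.7  0.2  8.9] 0.0084 60.0
1.26 22.83 [0.6103 0.1364 0.2665] [-2.6  0.5 10.4] 0.0085 60.0
1.47 23.2 [0.6592 0.1361 0.2685] [-0.6  0.8  8.6] 0.0082 60.0
```

The bar is held at 8.6 mm and the lid is up. Next I'll let go and look over the rod.

```bash
python3 - <<'E'
from h import *
arm.set_gripper(.03,40); s=arm.state(); p=np.array(s["tool_pos"]); st("rel")
arm.move_l(p+[0,0,.085],v=.3)
arm.move_to(np.array([.50,.06,.33])+TO*lean(10),quat(lean(10),[0,1,0])); st("way")
arm.move_to(*rodpose(0,15,.10)); st("pre")
snap("wrist","w6"); snap("top","t6"); st()
w=cv2.imread("pics/w6.png"); t=cv2.imread("pics/t6.png")[140:280,160:310]
cv2.imwrite("pics/c6.png",cv2.resize(np.hstack([w,cv2.resize(t,(411,384))]),(800,333)))
c=load("w6")[1]
for P in (rodg(0),M+[.02,-.127,.0685],M+[-.13,-.166,.09],M+[-.13,.166,.09]): print(P,proj(c,P).round())
E
```

```text
rel 23.82 [0.6565 0.1359 0.2619] [ 0.1 -0.2 -1. ] 0.0297 0.0
way 25.73 [0.5067 0.06   0.291 ] [ 0.2  0.1 -0.4] 0.0299 0.0
pre 26.57 [0.4357 0.0059 0.1131] [0. 1. 0.] 0.0297 0.0
 26.67 [0.4364 0.006  0.114 ] [ 0.5  0.1 -0.5] 0.03 0.0
[0.4455 0.006  0.0685] [[257. 195.]]
[0.5455 0.006  0.0685] [[258. 276.]]
[ 0.3955 -0.033   0.09  ] [[206. 151.]]
[0.3955 0.299  0.09  ] [[616. 153.]]
```

View pics/c6.png

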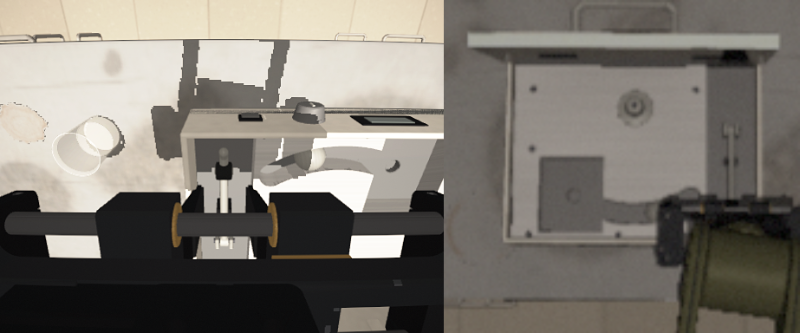

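In the wrist view the roller sits at about (258,195), on the predicted (257,195). The ball is near (363,185) at the race's right part and the lid is well up. I'll grip the roller and swing the rod now.

```bash
python3 - <<'E'
from h import *
p,q=rodpose(0,15); print(arm.move_l(p,v=.3,f_stop=15)); st("down")
arm.set_gripper(0.,30); st("grip")
for a in np.linspace(0,1.945,7)[1:]:
    p,q=rodpose(a,15+22*a/1.945)
    if arm.move_l(p,v=.25,ori=q,f_stop=50): print("stop",a); break
    st(round(a,2))
snap("side","s7")
E
```

```text
False
down 27.15 [0.4608 0.0062 0.0153] [0.5 1.  1.3] 0.0302 0.0
grip 27.53 [0.4621 0.0051 0.0168] [ 2.5 -5.1  0.4] 0.0167 30.0
0.32 27.82 [0.4709 0.0051 0.0503] [ 5.1 -5.6 -2. ] 0.0168 30.0
0.65 28.11 [0.4881 0.0051 0.0783] [ 3.4 -5.9 -1.9] 0.0167 30.0
0.97 28.4 [0.5137 0.0052 0.1008] [-1.2 -5.6  2.3] 0.0167 30.0
1.3 28.69 [0.5466 0.0053 0.1164] [-0.6 -6.1  1.9] 0.0169 30.0
1.62 28.98 [0.5824 0.0054 0.1229] [ 0.9 -5.2  4.2] 0.017 30.0
1.94 29.27 [0.6174 0.0055 0.1187] [ 1.5 -4.3  4.7] 0.0163 30.0
```

```bash
python3 - <<'E'
from h import *
arm.hold(.15); st("set"); s=arm.state(); p=np.array(s["tool_pos"]); g=p-.056*lean(37); v=g-(M+[.02,-.127,.0685]); print("angle est",np.arctan2(v[2],-v[0]),np.hypot(v[0],v[2]))
arm.set_gripper(.034,30)
arm.move_l(p-.11*lean(37),v=.35); st("out"); snap("wrist","w8"); snap("top","t8"); snap("side","s8"); st()
w=cv2.imread("pics/w8.png"); t=cv2.imread("pics/t8.png")[140:280,160:310]
cv2.imwrite("pics/c8.png",cv2.resize(np.hstack([w,cv2.resize(t,(411,384))]),(800,333)))
E
```

```text
set 29.48 [0.6169 0.0055 0.1189] [ 1.9 -5.7  3.5] 0.017 30.0
angle est 1.9483045740713612 0.10231978840447621
out 30.5 [0.5511 0.0054 0.2089] [-0.  -0.4 -1. ] 0.0339 0.0
 30.65 [0.55   0.0056 0.2043] [ 0.2 -0.7 -0.5] 0.0337 0.0
```

View pics/c8.png

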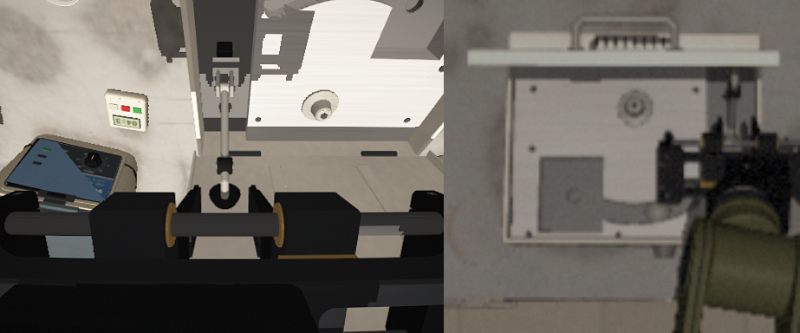

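The wrist view shows the rod up with its tip in front of the black cup, at about (258,228), and the roller at (258,188). While the lid sinks, I'll check the rod angle and locate the ball from the hover images.

```bash
cat >> h.py <<'E'
SP=lambda: M+[.05,0,0]
def race(phi,r=.14): return SP()+[-r*np.cos(phi),r*np.sin(phi),0]
def phi_of(P): d=P-SP(); return np.arctan2(d[1],-d[0]),np.hypot(d[0],d[1])
E
python3 - <<'E'
from h import *
im,c=load("w8"); 
for a in(1.88,1.92,1.95,2.0): print(a,proj(c,rodg(a)).round(1))
g=cv2.cvtColor(im,6); print(g[178:202,248:270:2])
im,c=load("w6"); P=cast(c,[(361,184.5)],.05)[0]; print("ball",P,phi_of(P))
phi=phi_of(P)[0]
b=race(phi); tool=b+[-.02,.0,.14+TO]; 
t=[np.sin(phi),np.cos(phi),0]; arm.move_to(tool,quat([0,0,-1],t)); st(); snap("wrist","w9"); snap("side","s9"); st()
c=load("w9")[1]; print(np.round(c["world_from_camera"][:3,3],3))
im=load("w9")[0].copy()
for f in np.radians(np.arange(-40,41,10)):
    for r in(.1255,.1545):
        u=proj(c,race(f,r)+[0,0,.06])[0].round().astype(int); cv2.circle(im,tuple(int(x) for x in u),1,(0,0,255),-1)
u=proj(c,M+[-.063,.082,.03])[0]; cv2.circle(im,tuple(int(x) for x in u),3,(255,0,0),1)
s=load("s9")[0][60:240,170:410]
cv2.imwrite("pics/c9.png",cv2.resize(np.hstack([im,cv2.resize(s,(512,384))]),(800,300)))
E
```

```text
1.88 [[258.1 187.7]]
1.92 [[258.2 189.2]]
1.95 [[258.2 190.3]]
2.0 [[258.2 191.8]]
[[147 149 150 123 108 159 153 102  58  46  46]
 [145 147 150 124  89 133 127  90  62  54  51]
 [141 147 125 100  83  98  95  77  70  86 117]
 [143 126  61  44  50  71  67  41  46  71 143]
 [144  90  10  14  12  13  13  13  14   9 121]
 [145  77  16  18  17  17  18  18  19  16 116]
 [145  65  21  20  21  20  20  19  20  16 116]
 [146  65  21  22  23  22  22  21  22  18 101]
 [141  62  24  25  24  26  24  24  23  21  72]
 [132  55  27  27  26  27  25  25  24  23  57]
 [132  59  28  28  26  28  26  27  27  25  64]
 [135  78  29  30  30  30  29  29  28  26  83]
 [139  94  30  32  31  31  31  30  30  28 104]
 [143 106  31  33  33  34  32  32  32  29 127]
 [144 111  32  34  33  34  34  32  33  32 154]
 [133 111  32  34  34  34  35  35  34  30 160]
 [128 104  34  36  35  35  36  34  35  32 138]
 [140  84  36  37  37  35  36  36  35  32 105]
 [144  67  35  37  35  32  32  35  36  35  99]
 [145  67  36  34  41  81  85  32  36  34 117]
 [143  78  34  30  93 140 139  80  33  33 115]
 [142  93  29  40 136 159 152 126  31  30 115]
 [141 112  37  78 142 155 149 138  47  50 133]
 [141 134 105 118 140 155 148 136 104 115 146]]
ball [0.44464258 0.10636491 0.05      ] (np.float64(-0.2007997796880256), np.float64(0.13354060281608113))
 31.3 [0.4183 0.1051 0.1774] [-0.5 -0.1  1. ] 0.0341 0.0
 31.4 [0.418  0.1044 0.1777] [0.2 0.2 0.5] 0.0342 0.0
[0.355 0.093 0.387]
```

View pics/c9.png

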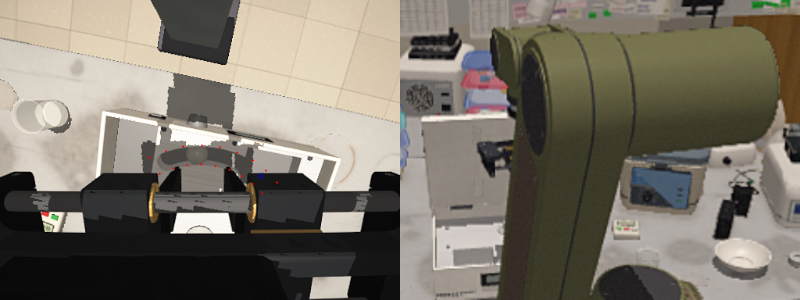

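The overlay dots bracket the slot and the ball shows at px (252,198). The roller sits at row 190, so the rod is near 1.945. Next I'll refine the ball, hover behind it and watch the lid settle.

```bash
python3 - <<'E'
from h import *
im,c=load("w9"); g=cv2.cvtColor(im,6)
P=cast(c,[(252,198)],.052)[0]; print("ball",P,phi_of(P)); u=proj(c,race(phi_of(P)[0])+[0,0,.047]); 
roi=cv2.resize(g[170:225,205:300],None,fx=4,fy=4,interpolation=2)
h=cv2.HoughCircles(roi,3,1,40,param1=80,param2=15,minRadius=30,maxRadius=70)
if h is not None:
    for x,y,r in h[0][:4]: Q=cast(c,[(205+x/4,170+y/4)],.05)[0]; print("hough",(205+x/4,170+y/4,r/4),Q.round(4),phi_of(Q))
fb=phi_of(P)[0]; fp=fb-.27
def pose(f,z,r=.14): return race(f,r)+[0,0,z-.0+TO*-1], quat([0,0,-1],[np.sin(f),np.cos(f),0])
arm.set_gripper(0.,20)
arm.move_to(*pose(fp,.11)); st("hover"); print(fb,fp, arm.solve_ik(*pose(fp,.036)) is not None)
ct=arm.calibration("top")
for a in(1.22,1.27,1.33): print(a,proj(ct,M+[.115-.246*np.cos(a),.13,.0905+.246*np.sin(a)]).round(1))
for k in range(8):
    t=cv2.cvtColor(arm.get_image("top"),cv2.COLOR_RGB2GRAY).astype(float)
    prof=t[145:185,190:205].mean(1); d=np.diff(prof); print(round(arm.state()["time"],2),[(int(i)+145,int(d[i])) for i in np.where(abs(d)>12)[0]])
    arm.hold(.5)
E
```

```text
ball [0.44086084 0.10284744 0.052     ] (np.float64(-0.22031569460820077), np.float64(0.1379741977385624))
hover 32.7 [0.4521 0.0672 0.0713] [0.9 0.4 0.3] 0.0006 0.0
-0.22031569460820077 -0.4903156946082008 True
1.22 [[185.3 175.5]]
1.27 [[185.2 170.8]]
1.33 [[185.1 165.1]]
32.75 [(152, 19), (153, 23), (160, -35), (161, -44), (165, 22), (166, 45), (167, 22), (172, -40), (173, -46), (177, 45), (178, 32)]
33.3 [(152, 20), (153, 23), (160, -33), (161, -46), (167, 42), (168, 36), (173, -24), (174, -60), (175, -14), (178, 25), (179, 37), (180, 13)]
33.85 [(152, 20), (153, 22), (160, -32), (161, -47), (167, 32), (168, 40), (169, 15), (173, -14), (174, -44), (175, -41), (178, 25), (179, 37), (180, 14)]
34.4 [(152, 20), (153, 23), (160, -32), (161, -47), (167, 33), (168, 38), (169, 14), (173, -15), (174, -44), (175, -41), (178, 24), (179, 38), (180, 14)]
34.95 [(152, 19), (153, 24), (160, -31), (161, -47), (167, 34), (168, 39), (169, 14), (173, -14), (174, -45), (175, -40), (178, 24), (179, 37), (180, 14)]
35.5 [(152, 20), (153, 23), (160, -32), (161, -47), (167, 33), (168, 39), (169, 13), (173, -14), (174, -44), (175, -41), (178, 24), (179, 37), (180, 14)]
36.05 [(152, 19), (153, 23), (160, -32), (161, -48), (167, 32), (168, 39), (169, 13), (173, -15), (174, -44), (175, -41), (178, 24), (179, 37), (180, 14)]
36.6 [(152, 18), (153, 24), (160, -32), (161, -46), (167, 33), (168, 40), (169, 14), (173, -15), (174, -43), (175, -43), (178, 25), (179, 37), (180, 14)]
```

The lid has been still at about 1.27 since t = 33.9. The ball and the handle both suggest the mixer is about 1.5 mm further in x, so I'll update it and push.

```bash
cat >> h.py <<'E'
M=np.array([0.527,0.132,0.])
def pose(f,z,r=.14): return race(f,r)+[0,0,z-TO], quat([0,0,-1],[np.sin(f),np.cos(f),0])
E
python3 - <<'E'
from h import *
fp=-.49
p,q=pose(fp,.068); arm.move_l(p,v=.25,ori=q)
hit=arm.move_l(pose(fp,.037)[0],v=.1,f_stop=5); st(f"in {hit}")
if not hit:
    for f in np.linspace(fp,.41,7)[1:]:
        p,q=pose(f,.037)
        if arm.move_l(p,v=.1 if f<.2 else .07,ori=q,f_stop=12): print("stop",f); st(); break
        st(round(f,2))
    snap("wrist","w10"); snap("top","t10")
    c=load("t10")[1]; print(proj(c,M+[-.063,.082,.045]))
    im=load("t10")[0]; w=load("w10")[0]
    cv2.imwrite("pics/c10.png",cv2.resize(np.hstack([w,cv2.resize(im[190:260,180:275],(521,384))]),(800,298)))
E
```

```text
in False 37.88 [ 0.4539  0.0662 -0.0014] [-0.  -0.3 -0. ] 0.0001 0.0
-0.34 38.23 [ 0.4459  0.0854 -0.001 ] [ 0.2 -1.1 -0.6] 0.0004 0.0
-0.19 38.59 [ 0.4399  0.1053 -0.0017] [-0.5 -0.8 -0.6] 0.0005 0.0
-0.04 38.95 [ 0.4373  0.1259 -0.002 ] [ 0.2  0.2 -0.5] 0.0004 0.0
0.11 39.31 [ 0.4379  0.1468 -0.002 ] [ 0.3 -0.8 -0.5] 0.0002 0.0
0.26 39.76 [ 0.4416  0.1674 -0.0021] [-0.5 -0.4  0.5] 0.0004 0.0
0.41 40.21 [ 0.4484  0.1873 -0.0021] [-1.   0.5 -0.6] 0.0002 0.0
[[213.78005556 221.12221125]]
```

```bash
python3 - <<'E'
from h import *
p,q=pose(.41,.10); arm.move_l(p,v=.3)
f=.628
p,q=pose(f,.10); arm.move_l(p+[-.0,0,.03],v=.3,ori=q); arm.set_gripper(.05,20); st(); snap("wrist","w11"); snap("top","t11")
c=load("w11")[1]; w,t=load("w11")[0].copy(),load("t11")[0]
for z in(.03,.0445): print(proj(c,M+[-.063,.082,z]))
cv2.imwrite("pics/c11.png",cv2.resize(np.hstack([cv2.resize(w[130:258,170:350],(540,384)),cv2.resize(t[190:260,180:275],(521,384))]),(800,290)))
E
```

```text
42.0 [0.4637 0.2143 0.091 ] [ 0.1  0.6 -0.1] 0.05 0.0
[[257.52369133 194.3706313 ]]
[[257.46658492 198.11659808]]
```

View pics/c11.png

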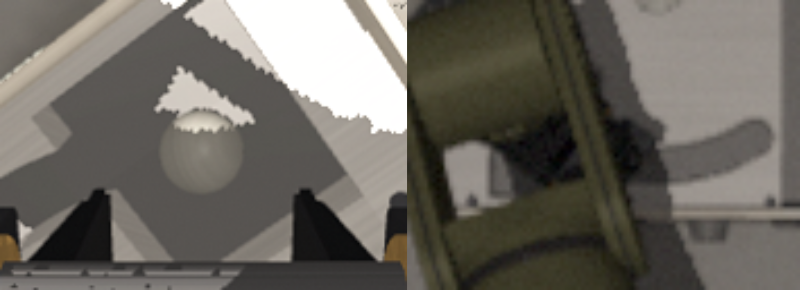

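The ball sits in the pocket seat, measured at px (259,197) against the predicted (257.5,198). Next come the grasp, the lift and the carry to the dish.

```bash
python3 - <<'E'
from h import *
p,q=pose(.628,.033); arm.move_l(p+[0,0,.03],v=.3)
print(arm.move_l(p,v=.1,f_stop=6)); st("down")
arm.set_gripper(0.,25); st("grip")
D=np.array([.457,-.371,0]); qd=quat([0,0,-1],[0,1,0])
print(arm.solve_ik(D+[0,0,.0125-TO],qd))
arm.move_l(p+[0,0,.03],v=.15); 
arm.move_l([.43,.19,.13],v=.3); st("up")
if arm.state()["grip_width"]>.025:
    arm.move_l([.41,0.,.14],v=.35,ori=qd); st()
    arm.move_l(D+[0,0,.10-TO+.0],v=.35); st("over"); snap("top","t12"); snap("wrist","w12")
    c=load("w12")[1]; print(proj(c,D+[0,0,.034]),proj(c,D+[-.06,0,.034]))
    g=cv2.cvtColor(load("w12")[0],6); print([(r,[(int(i),int(np.diff(g[r].astype(int))[i])) for i in np.where(abs(np.diff(g[r].astype(int)))>30)[0]]) for r in(140,160)])
    print(g[80:215:3,258])
E
```

```text
False
down 42.92 [ 0.4645  0.2145 -0.005 ] [-0.8  0.   0.5] 0.0502 0.0
grip 43.38 [ 0.4641  0.2142 -0.0052] [-1.4 -1.7  4.3] 0.0329 25.0
[-7.73089111e-01  1.98528168e-01  1.93217569e+00 -4.44089210e-16
  1.01088879e+00 -2.34388544e+00]
up 44.26 [0.4295 0.1899 0.1288] [-0.   0.6 -1.8] 0.0331 25.0
 45.28 [0.4093 0.0005 0.1383] [ 0.7  0.3 -1.9] 0.0327 25.0
over 46.52 [ 0.4572 -0.3696  0.061 ] [-0.2 -0.  -1.5] 0.0326 25.0
[[255.45036258 202.00722194]] [[255.35621976 129.86725432]]
[(140, [(220, 37), (285, -42), (286, -45), (466, 44), (468, 46)]), (160, [(199, 39), (263, -37), (264, -53), (315, -31), (439, 94), (440, 44), (467, -134), (470, 55)])]
[225 224 225 226 224 222 219 208 205 205 202 199 200 200 200 199 208 255
 248 226 233 238 243 246 249 251 252 253 246 156 167 168 168 168 167 168
 166 166 166 166 166 166 170  98 105]
```

The dish rim's near edge at row ~130 and the chord 199–315 at row 160 agree with the prediction, so I'll lower straight in.

```bash
python3 - <<'E'
from h import *
D=np.array([.457,-.371,0])
arm.move_l(D+[0,0,.035-TO],v=.15)
print(arm.move_l(D+[0,0,.0125-TO],v=.05,f_stop=6)); st("down")
arm.hold(.15)
arm.set_gripper(.046,20); st("open")
arm.move_l(D+[0,0,.08-TO],v=.12); arm.move_l([.40,-.371,.18],v=.3); arm.hold(.5); st("away")
snap("wrist","w13"); snap("top","t13")
t=load("t13")[0]; c=load("t13")[1]; g=cv2.cvtColor(t,6).astype(float)
print("dish centre px",proj(c,D+[0,0,.02]).round(1)); print(g[212:240:2,384:414:2].astype(int))
prof=g[145:185,190:205].mean(1); d=np.diff(prof); print([(int(i)+145,int(d[i])) for i in np.where(abs(d)>12)[0]])
w,cw=load("w13"); u=proj(cw,D+[0,0,.022])[0]; print(u); x,y=u.round().astype(int)
gw=cv2.cvtColor(w,6); print(gw[max(y-40,0):y+40:4,max(x-48,0):x+48:4])
t0=cv2.cvtColor(cv2.imread("pics/top0.png"),6).astype(float)
for n,(x,y) in dict(beaker=(328,232),timer=(329,173),bottle=(125,168)).items(): print(n,abs(g-t0)[y-12:y+12,x-12:x+12].mean().round(1))
E
```

```text
False
down 47.81 [ 0.4569 -0.3709 -0.0268] [-0.2 -0.7 -1.2] 0.0325 25.0
open 48.47 [ 0.4571 -0.3711 -0.0263] [-0.3  0.1 -0.7] 0.046 0.0
away 50.33 [ 0.4    -0.3708  0.1795] [ 0.7  0.3 -0.2] 0.0459 0.0
dish centre px [[397.4 225.6]]
[[ 58  69  72  74  74  74  70  71  74  72 110 126 119 138  95]
 [ 72  71  70  74  77  74  76  76  71  72  70 121 124 120 140]
 [ 69  77  74  75  74  76  75  75  73  75  75  73 113 107 100]
 [ 72  72  73  73  74  77  75  77  78  73  70  74  72  70  71]
 [ 76  75  72  73  75  77  68  68  69  76  75  72  75  72  72]
 [ 70  75  75  76  74  49  46  45  49  55  64  67  77  73  67]
 [ 74  72  74  74  68  48  27  26   8  16  11  13  58  52  20]
 [ 70  72  72  73  63  49  36   3  13  27  17  11  18  17  23]
 [ 71  72  74  77  70  50  29   5   1  18  12  19  11  37  32]
 [ 70  74  75  77  77  71  39  19  23   8  10  18  27  39   8]
 [ 66  70  74  72  72  76  55  14  20  18  14  34  36  15  22]
 [100  71  73  74  75  73  50  15   6  24  31  35  31  17  27]
 [ 70  66  69  72  73  72  52  20  11  36  37  37  38   3  26]
 [ 51  70  65  69  72  73  54  34  30  36  32  36
[... 1546 characters left out ...]
 167 161 125 125 159 169 162 160
  159 156 155 152  14  19]
 [ 13  18  19  11 152 153 155 157 160 161 167 170 178 180 172 165 161 159
  158 155 154 151  15  19]
 [ 14  18  19  12 144 232 250 154 158 159 161 165 168 168 165 162 160 158
  156 155 153 152  15  20]
 [ 18  18  19   7 240 244 247 251 153 158 160 160 161 161 161 159 158 157
  154 153 152 149  15  20]
 [ 46  46  47  45  30  32  31  30  37  38  39  38  39  39  39  39  39  39
   38  38  40  40  46  46]
 [ 53  54  54  54  54  54  54  55  53  53  54  53  53  54  53  53  54  53
   53  54  54  54  53  53]
 [ 53  53  53  54  54  54  54  53  53  53  54  54  53  53  53  54  53  54
   53  53  54  54 112 110]]
beaker 10.1
timer 10.3
bottle 8.6
```

```bash
python3 -c "
from bench import arm
print(arm.finish_job())"
```

```text
the job is handed in; nothing more can be done
None
```

The job is handed in at about 50 s of the 72 s allowed: the lid rests on the prop rod at about 1.27 rad, the ball lies at the centre of the dish, and the beaker, timer and bottle appear unmoved in the last pictures (the verdict was not returned).

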